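# Load the hall caddy and hold it against its sprung bracket

## Robot

A 7-joint arm with a two-finger parallel gripper is mounted at the origin on the work surface. World frame = base frame: x ahead of the robot, y to its left, z up, the work surface at z = 0. Lengths are in mm, angles in rad, forces in N, time in s.
With the tool pointing down it reaches from about 400 to 875 mm from the base axis. Payload 6.5 kg.
Tool frame: the origin (TCP) lies midway between the tips of the shut fingers; the grasp point (between the pads) lies 19 mm behind it; z points along the fingers, y is the line along which they close (so a half turn about z gives the same grasp; the last joint's range is limited). The gripper opens to 85 mm and grips with 20 to 120 N. Pads are 22 mm wide; open, the fingers measure 114 mm over their backs; the gripper's body (76 mm by 85 mm) begins 54 mm behind the grasp point. The pads swing forward as they close: fully open they stand 13 mm farther back than shut.
Start: joints at [1.126, 0.536, -0.004, 1.538, 0.003, 1.067, -0.071], TCP at [240.369, -603.915, 231.29] pointing down, gripper open.
Joint ranges: [-2.7, 2.7], [-0.37, 2.16], [-1.27, 1.26], [0.24, 2.4], [-1.31, 4.45], [0.19, 1.91], [-2.76, 2.76]. Speed limits (rad/s): [2.39, 2.39, 3.14, 3.14, 3.14, 3.14, 3.14].

## Interface

Orientations are given as a rotation vector (axis times angle).
In Python, from plant import state, camera, job_done gives the robot as it stands.
- The arm moves only by the tool step_arm, never from a script. Its argument "series" is a list of rows, each an object with "gripper": the closure, from 0 (fully open) to 1 (shut); "xyz": the shift along the tool's x, y, z in mm, a list of three; "angular": the turn, a rotation vector about the tool's x, y, z in degrees, a list of three. A call has 1 to 12 rows; each row shifts and turns the commanded pose from where the row before left it, along the tool's axes as they then stand; what a row does not reach is not made up. A row lasts 1/10 s, in which the tool goes at most 50 mm and 8.59 degrees, less where a joint would pass 70% of its speed; a pose out of reach is approached as far as the arm can. A call is refused whole if a number of a shift passes 50 or a number of a turn 8.59, either way. A call with a gripper value outside its range is refused whole. The fingers move at their own pace and stop on an object; the grip force is fixed at half the most. Time passes only in rows, so rows that do not move let the fingers close. It gives the time, the measured TCP pose, the force, the opening and the grip force at its end, in the units of the state.
- state(): the state, without advancing time (a new reading comes with each control period).
- camera(name): name is "side" or "top" or "wrist"; returns a dict with "frame" (400x640x3 uint8, blue, green, red), "fx", "fy", "cx", "cy" (pixels), "world_from_camera" (4x4, takes a point from camera to world coordinates); the wrist camera has in their place "tool_from_camera" (4x4, takes a point from camera to tool coordinates, whose origin is the TCP and whose axes are the flange's). Camera axes: x right, y down, z forward; pixel columns grow to the right and rows downward; lengths in mm; the calibration is good to about 2 mm. A picture is of the moment at which its call begins: read the wrist's pose just before it. There is no depth.
- job_done(): hands the job in; it is judged then, once.
The state is a dict: "time": time; "joint_positions": joint angles; "joint_vel": joint speeds; "joint_efforts": joint torques, N m; "tool_pos": TCP position; "tool_rot": TCP orientation; "ft_force": force on the tool from outside, world axes, zero at the start; "wrist_torque": the same for the moment, N m; "width": opening from 0.0 (shut) to 1.0 (fully open); "grip_force": force on a finger pad.
Only numpy, scipy, OpenCV 4.12 (cv2) and the standard library are available. Lean on these libraries where they do the work, as an engineer would, in place of code of your own. Each camera call takes 0.05 s, during which the arm holds its last target. There are 200 camera calls.

## Task

Stand the flashlight and the power bank upright in the wooden caddy on the niche shelf, one in each cell. Then bring the caddy, centred and square, up against the two spring buffers of the metal bracket, and keep pressing with a steady push of about 10 N, which drives both buffers in about half way (never fully in), so that I can screw it fast: finish while still holding it pressed like that, the caddy flat on the shelf. Leave the other loose things on the shelf where they are.

Things in the scene. Friction and masses are not known exactly. Their poses are not given: they have to be found in the camera images.
- caddy: Loose open wooden caddy, 92 (x) by 222 (y) by 45 mm high, walls and floor 5 mm, about 0.35 kg. Two cells, left (+y) and right (-y), each 82 (x) by 84 mm (y) inside, either side of a central carrying handle flanked by cross walls (y = +/-22 mm, 45 mm high). Origin: centre of the underside, z up. Its +x face, 46 mm from the origin, is pressed on the buffers.
- cell_left (a point): Centre of the caddy's left cell on its inner floor, 64 mm to +y of the caddy's origin, 5 mm above its underside
- cell_right (a point): Centre of the caddy's right cell on its inner floor, 64 mm to -y of the caddy's origin, 5 mm above its underside
- handle_top (a point): Centre of the top edge of the caddy's handle, 95 mm above the caddy's origin: an upright flat board 14 mm thick (caddy's x), 36 mm wide (y)
- bracket: Aluminium bracket fixed to the shelf: upright plate 250 mm wide (y), 50 mm high. Origin: middle of the foot of its front face, which looks to its own -x, towards the caddy; the caddy is pushed along its +x. Two spring buffers with black rubber tips (24 mm across) stand out 30 mm from this face (tips at x = -30 mm) at y = +70 and -70 mm, 32 mm above the shelf.
- buffer_left (a joint): How far the buffer at the bracket's +y side is pushed in, m: 0 standing out, 0.024 fully in. Spring 400 N/m, so both together give 800 N/m: 10 N at 12.5 mm
- buffer_right (a joint): The same for the buffer at the bracket's -y side
- flashlight: Black flashlight standing on its tail, lamp head up, 118 mm high; head diameter 40 mm (z = 80 to 118 mm), barrel 32 mm, tail 38 mm; 0.12 kg. Origin: centre of its foot, z up
- power_bank: White power bank standing on end: 26 mm thick (x), 64 mm wide (y), 112 mm high, 0.2 kg. Origin: centre of its foot, z up
- earbud_case: Copper-toned earbud case, 50 by 62 by 26 mm, to be left alone. Origin: centre of its underside
- key_dish: Blue ceramic dish, 110 mm across, 28 mm high, to be left alone. Origin: centre of its underside
- sanitiser: Clear bottle 48 mm across, 130 mm high, to be left alone. Origin: centre of its underside
- glasses_case: Grey case, 65 (x) by 160 (y) by 45 mm high, to be left alone. Origin: centre of its underside
- candle_jar: Amber jar with wooden lid, 72 mm across, 85 mm high, to be left alone. Origin: centre of its underside
- wallet: Flat brown wallet, 90 (x) by 110 (y) by 16 mm, to be left alone. Origin: centre of its underside
Mind the look-alikes: they are no part of the job. There is more than one size of the flashlight; the job needs the largest. Several things have the shape of the power_bank; the one meant has the colours described above.

How it is judged:
By the outcome, as a careful person would: the job done as asked, in the order asked, and still so for the second after the job is handed in, while the arm keeps its last pose, push and grip.
It also fails if it takes over 67 s, if anything falls off the work surface, if the arm or the gripper's body presses on something with over 40 N, if the wrist force passes 120 N, or if a joint passes its speed limit or range.

## Working session

There is one attempt and no reset: what is moved stays moved. The work goes in short steps, Python scripts to look and compute and a tool call to move; the robot and the scene stay as the last step left them, time stands still between calls to the robot, and variables do not carry over. Pictures are saved under pics/ and viewed, at most 10 in all, crops included, and the job is handed in when it is done.

Besides the shell and the picture viewer there is one more tool, called after ">>>" in YAML: its name, and indented under it one key for each argument. step_arm: Moves the arm, as the interface text tells. Its arguments: {"type":"object","properties":{"series":{"type":"array","items":{"type":"object","properties":{"gripper":{"type":"number"},"xyz":{"type":"array","items":{"type":"number"}},"angular":{"type":"array","items":{"type":"number"}}}}}},"required":["series"]}

```bash
mkdir -p pics; ls; python3 - <<'E'
from plant import state,camera
import cv2,numpy as np
print(state())
for n in("top","side"):
    c=camera(n);cv2.imwrite(f"pics/{n}0.png",c["frame"]);print(n,c["fx"],c["fy"],c["cx"],c["cy"],c["world_from_camera"])
E
```

```text
pics
{'time': 0.0, 'joint_positions': array([ 1.12578895,  0.5371676 , -0.00446493,  1.53889454,  0.00258785,
        1.06730205, -0.07118732]), 'joint_vel': array([-0.00108093, -0.00132826, -0.00067331, -0.00010224, -0.00190164,
        0.0008871 ,  0.00035204]), 'joint_efforts': array([-1.78888899e-04, -5.83419371e+01,  1.04873411e+00, -2.59099692e+01,
        1.23408568e-02,  9.65819025e-03,  5.69861939e-06]), 'tool_pos': array([ 240.13929628, -603.31782848,  230.40356475]), 'tool_rot': array([-3.08369980e+00, -5.91312121e-01,  6.83680269e-04]), 'ft_force': array([ 0.32305905, -0.37440006,  0.1865214 ]), 'wrist_torque': array([-0.01232347, -0.00089902, -0.0104861 ]), 'grip_force': 0.0, 'width': 0.9992990559455491}
top 362.1782954760672 362.1782954760672 325.79642980549966 194.96890462368856 [[ 9.64876443e-04 -9.84092341e-01  1.77655096e-01  3.42906699e+02]
 [-9.99989242e-01 -1.75553259e-03 -4.29337592e-03  4.34405423e+01]
 [ 4.53695767e-03 -1.77649042e-01 -9.84083449e-01  1.27212638e+03]
 [ 0.00000000e+00  0.00000000e+00  0.00000000e+00  1.00000000e+00]]
side 404.41153981445234 404.41153981445234 312.67988101254707 191.93111371768865 [[-7.37434324e-01 -3.63359025e-01  5.69351243e-01 -6.75613628e+01]
 [-6.75203285e-01  4.17890685e-01 -6.07838712e-01  6.82081856e+02]
 [-1.70628992e-02 -8.32668959e-01 -5.53508142e-01  6.66833589e+02]
 [ 0.00000000e+00  0.00000000e+00  0.00000000e+00  1.00000000e+00]]
```

View pics/top0.png

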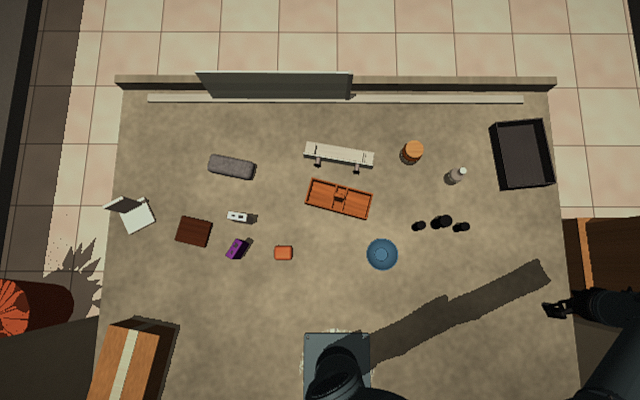

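View pics/side0.png

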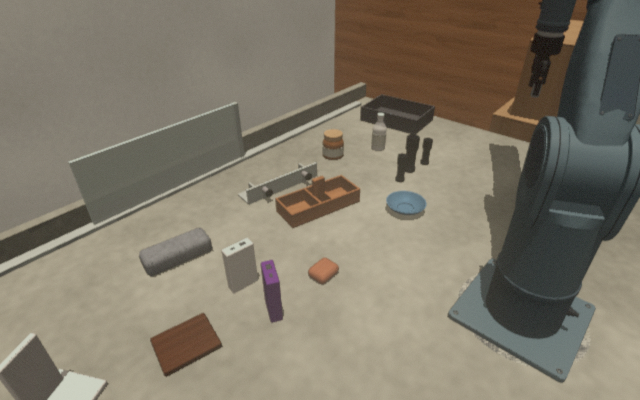

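The flashlights are at top-view pixels (418,226), (441,222) and (461,227). The middle one looks largest. The power banks are white (238,216) and purple (237,248), and the white one fits the description. I'll confirm both in one enlarged crop.

```bash
cat > h.py <<'E'
import cv2,numpy as np
from plant import state,camera
from scipy.spatial.transform import Rotation as R
def ray(c,uv,z,T=None):
    T=c["world_from_camera"] if T is None else T
    uv=np.atleast_2d(uv).astype(float)
    d=np.c_[(uv[:,0]-c["cx"])/c["fx"],(uv[:,1]-c["cy"])/c["fy"],np.ones(len(uv))]@T[:3,:3].T
    o=T[:3,3]; return o+d*((z-o[2])/d[:,2])[:,None]
def wristT(c,s):
    T=np.eye(4);T[:3,:3]=R.from_rotvec(s["tool_rot"]).as_matrix();T[:3,3]=s["tool_pos"];return T@c["tool_from_camera"]
E
python3 - <<'E'
import cv2,numpy as np
s=cv2.imread("pics/side0.png");t=cv2.imread("pics/top0.png")
r=lambda i,x,y,w,h,W,H:cv2.resize(i[y:y+h,x:x+w],(W,H),interpolation=cv2.INTER_CUBIC)
a=np.hstack([r(s,380,110,70,90,233,300),r(s,210,230,80,100,240,300),r(t,400,205,80,40,327,300)[:, :327]])
b=np.hstack([r(t,290,130,100,100,300,300),r(t,205,200,80,60,400,300),r(t,390,135,80,60,100,300)])
cv2.imwrite("pics/crop1.png",np.vstack([a,b]))
E
```

```text
(no output)
```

View pics/crop1.png

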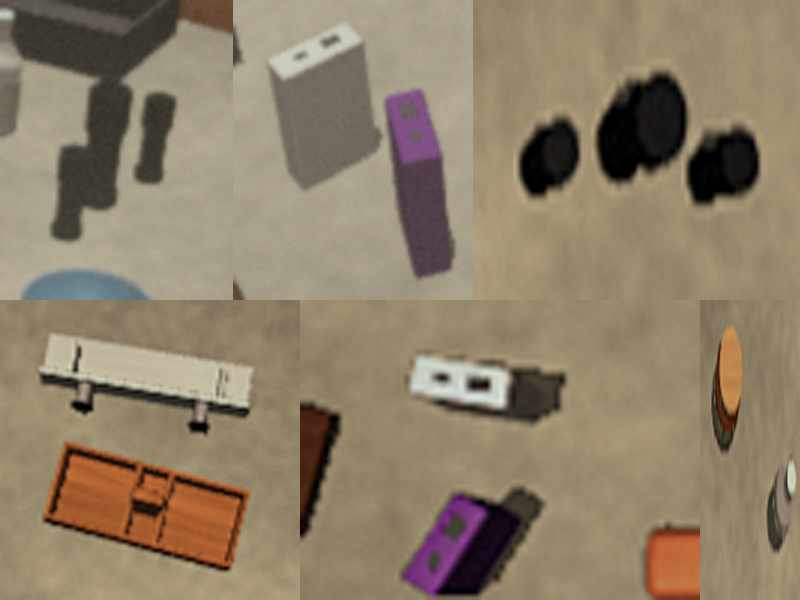

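The crop shows the middle flashlight (head at top (447,218)) is clearly the largest of the three. The white bank (top face centre about (236,216)) is the one meant, and the purple one is a look-alike. Next I'll measure positions.

```bash
python3 - <<'E'
from h import *
c=camera("top");f=c["frame"];hsv=cv2.cvtColor(f,cv2.COLOR_BGR2HSV)
def big(m,roi):
    z=np.zeros_like(m);x,y,w,h=roi;z[y:y+h,x:x+w]=m[y:y+h,x:x+w]
    k=cv2.findContours(z,0,cv2.CHAIN_APPROX_NONE)[0];return max(k,key=cv2.contourArea)[:,0]
def rect(k,z,n):
    P=ray(c,k,z)[:,:2].astype(np.float32);(cx,cy),(w,h),a=cv2.minAreaRect(P);print(n,cx,cy,w,h,a)
rect(big(cv2.inRange(hsv,(0,110,60),(18,255,255)),(295,170,85,55)),45,"caddy")
w=cv2.inRange(hsv,(0,0,170),(180,70,255))
kb=big(w,(222,205,40,20));rect(kb,112,"bank")
br=big(cv2.inRange(hsv,(0,0,130),(180,75,255)),(295,130,90,50));rect(br,50,"bracket")
g=cv2.cvtColor(f,cv2.COLOR_BGR2GRAY)
print(f[218,447],f[222,436],f[228,441],f[150,340],f[159,340])
print(ray(c,[447.3,218.8],118),ray(c,[434,226],0))
# rough buffer tips, caddy handle
print("tips",ray(c,[[317,165.5],[356,172.7]],32),"handle",ray(c,[339.5,196],95))
print("cones", {n:ray(c,p,z)[0].round() for n,p,z in[("caseb",(284,253),26),("dish",(382,254),28),("sanit",(461,171),130),("fl1",(420,225),90),("fl3",(464,227),90),("jar",(413,147),85),("purple",(232,252),112)]})
E
```

```text
caddy 554.5733642578125 -4.881927490234375 223.51670837402344 98.1061019897461 74.50827026367188
bank 484.761474609375 326.04803466796875 61.6054801940918 23.778472900390625 80.61272430419922
bracket 708.6187133789062 -10.4517822265625 177.99679565429688 315.2826232910156 0.15175436437129974
[23 23 23] [0 0 1] [111 141 156] [160 184 194] [179 201 203]
[[ 474.33965893 -351.0983801   118.        ]] [[ 462.25721129 -343.05882258    0.        ]]
tips [[672.46375846  69.19194331  32.        ]
 [646.62529941 -68.20696847  32.        ]] handle [[552.03299065  -6.9421727   95.        ]]
cones {'caseb': array([367., 180.,  26.]), 'dish': array([ 364., -153.,   28.]), 'sanit': array([ 629., -401.,  130.]), 'fl1': array([ 457., -270.,   90.]), 'fl3': array([ 451., -414.,   90.]), 'jar': array([ 724., -259.,   85.]), 'purple': array([369., 335., 112.])}
```

```bash
cat >> h.py <<'E'
def phi():
    m=R.from_rotvec(state()["tool_rot"]).as_matrix();return np.degrees(np.arctan2(m[1,1],m[0,1]))
def plan(target,ph=None,n=10):
    s=state();p0=phi();p=s["tool_pos"];ph=p0 if ph is None else ph
    dp=(ph-p0+90)%180-90;d=(np.array(target)-p)/n
    print("t",round(s["time"],2),"pos",p.round(1),"phi",round(p0,2),"j7",s["joint_positions"][6].round(2),"F",s["ft_force"].round(1),"w",round(s["width"],3),"| turn/row z",round(-dp/n,2))
    for k in range(n):
        a=np.radians(p0+dp*k/n);x=np.array([-np.sin(a),np.cos(a)]);y=np.array([np.cos(a),np.sin(a)])
        print(k,np.round([d[:2]@x,d[:2]@y,-d[2]],1))
E
python3 -c "
from h import *
m=R.from_rotvec(state()['tool_rot']).as_matrix();print(m.round(3))
plan([474,-351,231],-36,10)"
```

```text
[[ 0.929  0.37  -0.001]
 [ 0.37  -0.929  0.001]
 [-0.    -0.001 -1.   ]]
t 0.15 pos [ 240.2 -603.5  230.6] phi -68.29 j7 -0.07 F [-1.  -0.8 -0.7] w 0.999 | turn/row z -3.23
0 [ 31.1 -14.8  -0. ]
1 [ 31.8 -13.   -0. ]
2 [ 32.5 -11.2  -0. ]
3 [33.1 -9.4 -0. ]
4 [33.6 -7.5 -0. ]
5 [34.  -5.6 -0. ]
6 [34.2 -3.7 -0. ]
7 [34.4 -1.7 -0. ]
8 [34.4  0.2 -0. ]
9 [34.3  2.1 -0. ]
```

>>> step_arm:
  series:
    - {"gripper":0,"xyz":[31,-15,0],"angular":[0,0,-3.2]}
    - {"gripper":0,"xyz":[32,-13,0],"angular":[0,0,-3.2]}
    - {"gripper":0,"xyz":[32.5,-11,0],"angular":[0,0,-3.2]}
    - {"gripper":0,"xyz":[33,-9.5,0],"angular":[0,0,-3.2]}
    - {"gripper":0,"xyz":[33.5,-7.5,0],"angular":[0,0,-3.2]}
    - {"gripper":0,"xyz":[34,-5.5,0],"angular":[0,0,-3.2]}
    - {"gripper":0,"xyz":[34,-3.5,0],"angular":[0,0,-3.2]}
    - {"gripper":0,"xyz":[34.5,-1.5,0],"angular":[0,0,-3.2]}
    - {"gripper":0,"xyz":[34.5,0,0],"angular":[0,0,-3.2]}
    - {"gripper":0,"xyz":[34,2,0],"angular":[0,0,-3.2]}
    - {"gripper":0,"xyz":[0,0,0],"angular":[0,0,0]}
    - {"gripper":0,"xyz":[0,0,0],"angular":[0,0,0]}

```text
time: 1.35
tool_pos: [474.7, -351.7, 231.0]
tool_rot: [-2.801, -1.421, 0.001]
ft_force: [0.0, -0.2, -0.6]
width: 1.0
grip_force: 0.0
```

```bash
python3 - <<'E'
from h import *
s=state();c=camera("wrist");cv2.imwrite("pics/w1.png",c["frame"]);T=wristT(c,s)
print(s["tool_pos"],T[:3,3],T[:3,2],phi())
g=cv2.cvtColor(c["frame"],cv2.COLOR_BGR2GRAY);_,m=cv2.threshold(g,45,255,1)
for k in cv2.findContours(m,0,2)[0]:
    if cv2.contourArea(k)>300:(x,y),r=cv2.minEnclosingCircle(k);print(round(x),round(y),round(r),cv2.contourArea(k),ray(c,[x,y],118,T))
E
```

```text
[ 474.74164836 -351.68527566  231.0105597 ] [ 520.84722935 -289.68817145  373.11783721] [-0.17755023 -0.24161573 -0.95399044] -36.341419994707664
347 242 29 1175.5 [[ 471.97292476 -393.89316318  118.        ]]
320 294 336 35596.5 [[ 426.68722506 -419.23008088  118.        ]]
315 185 35 1943.5 [[ 479.06649014 -341.79101135  118.        ]]
```

View pics/w1.png

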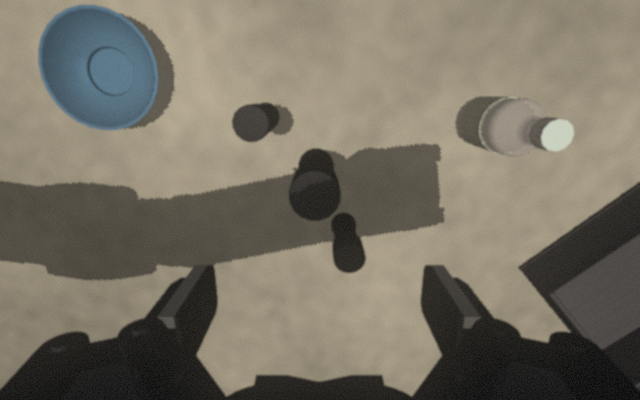

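The wrist view shows the large flashlight's head face at about (315,195). The small one sits in front at (348,258) and the other at (252,122). I'll cast the ray for the head face and plan the descent.

```bash
python3 - <<'E'
from h import *
s=state();c=camera("wrist");T=wristT(c,s)
print(ray(c,[[315,195.5],[315,219],[315,172],[291,195],[340,195]],118,T).round(1), "fl3",ray(c,[[348,258],[343,222]],90,T).round(),"foot",ray(c,[317,150],0,T))
E
```

```text
[[ 473.  -349.9  118. ]
 [ 461.8 -365.1  118. ]
 [ 483.8 -335.4  118. ]
 [ 458.7 -338.9  118. ]
 [ 488.5 -360.8  118. ]] fl3 [[ 457. -420.   90.]
 [ 473. -390.   90.]] foot [[ 482.87343262 -338.04602602    0.        ]]
```

>>> step_arm:
  series:
    - {"gripper":0.15,"xyz":[0.4,-2.4,30],"angular":[0,0,0]}
    - {"gripper":0.15,"xyz":[0,0,35],"angular":[0,0,0]}
    - {"gripper":0.15,"xyz":[0,0,35],"angular":[0,0,0]}
    - {"gripper":0.15,"xyz":[0,0,30],"angular":[0,0,0]}
    - {"gripper":0.15,"xyz":[0,0,21],"angular":[0,0,0]}
    - {"gripper":0.15,"xyz":[0,0,0],"angular":[0,0,0]}
    - {"gripper":1,"xyz":[0,0,0],"angular":[0,0,0]}
    - {"gripper":1,"xyz":[0,0,0],"angular":[0,0,0]}
    - {"gripper":1,"xyz":[0,0,0],"angular":[0,0,0]}
    - {"gripper":1,"xyz":[0,0,0],"angular":[0,0,0]}
    - {"gripper":1,"xyz":[0,0,0],"angular":[0,0,0]}
    - {"gripper":1,"xyz":[0,0,0],"angular":[0,0,0]}

```text
time: 2.65
tool_pos: [473.3, -351.3, 82.0]
tool_rot: [2.801, 1.418, 0.001]
ft_force: [-2.0, 0.8, 5.5]
width: 0.453
grip_force: 60.0
```

```bash
python3 - <<'E'
from h import *
print(state()["grip_force"])
plan([537.5,-66.6,210],-15.5,8)
E
```

```text
60.020055037457496
t 2.65 pos [ 473.3 -351.3   82. ] phi -36.31 j7 -0.21 F [-2.   0.8  5.5] w 0.453 | turn/row z -2.6
0 [ 33.4 -14.6 -16. ]
1 [ 34.1 -13.1 -16. ]
2 [ 34.6 -11.5 -16. ]
3 [ 35.1  -9.9 -16. ]
4 [ 35.5  -8.3 -16. ]
5 [ 35.9  -6.7 -16. ]
6 [ 36.1  -5.1 -16. ]
7 [ 36.3  -3.4 -16. ]
```

>>> step_arm:
  series:
    - {"gripper":1,"xyz":[0,0,-35],"angular":[0,0,0]}
    - {"gripper":1,"xyz":[0,0,-45],"angular":[0,0,0]}
    - {"gripper":1,"xyz":[0,0,-45],"angular":[0,0,0]}
    - {"gripper":1,"xyz":[33.5,-14.5,0],"angular":[0,0,-2.6]}
    - {"gripper":1,"xyz":[34,-13,0],"angular":[0,0,-2.6]}
    - {"gripper":1,"xyz":[34.5,-11.5,0],"angular":[0,0,-2.6]}
    - {"gripper":1,"xyz":[35,-10,0],"angular":[0,0,-2.6]}
    - {"gripper":1,"xyz":[35.5,-8.5,0],"angular":[0,0,-2.6]}
    - {"gripper":1,"xyz":[36,-6.5,0],"angular":[0,0,-2.6]}
    - {"gripper":1,"xyz":[36,-5,0],"angular":[0,0,-2.6]}
    - {"gripper":1,"xyz":[36,-3.5,0],"angular":[0,0,-2.6]}
    - {"gripper":1,"xyz":[0,0,0],"angular":[0,0,0]}

```text
time: 3.85
tool_pos: [538.2, -59.8, 206.4]
tool_rot: [-2.491, -1.913, -0.007]
ft_force: [0.1, 0.3, -2.9]
width: 0.45
grip_force: 60.9
```

```bash
python3 - <<'E'
from h import *
plan([537.5,-66.6,210],-15.5,1)
s=state();c=camera("wrist");cv2.imwrite("pics/w2.png",c["frame"]);T=wristT(c,s)
f=c["frame"];hsv=cv2.cvtColor(f,cv2.COLOR_BGR2HSV);m=cv2.inRange(hsv,(0,110,50),(18,255,255))
k=max(cv2.findContours(m,0,1)[0],key=cv2.contourArea)[:,0]
P=ray(c,k,45,T)[:,:2].astype(np.float32);r=cv2.minAreaRect(P);print(r,cv2.boxPoints(r))
E
```

```text
t 3.85 pos [538.2 -59.8 206.4] phi -14.96 j7 -0.4 F [ 0.1  0.3 -2.9] w 0.45 | turn/row z 0.54
0 [-6.7  1.  -3.6]
((556.195556640625, -18.476348876953125), (199.76699829101562, 91.9284896850586), 74.77267456054688) [[ 485.61072  -102.780594]
 [ 574.31177  -126.92555 ]
 [ 626.7804     65.827896]
 [ 538.07935    89.972855]]
```

View pics/w2.png

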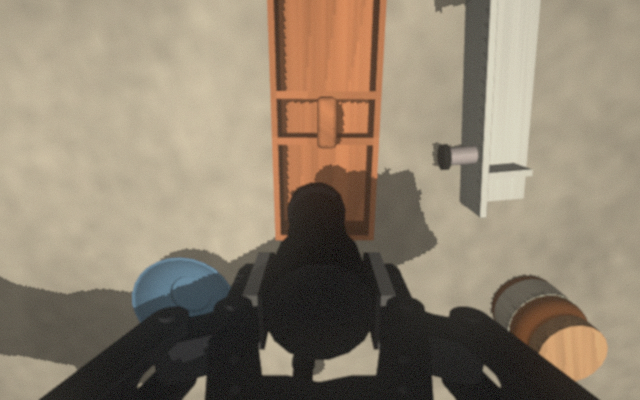

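The wrist view shows the caddy's right end, with its rim corners near (277,240) and (372,240), and the flashlight held upright. The cell_right target is about (540,-68).

```bash
python3 -c "
from h import *
camera('top');plan([540,-68,206],-15.2,1)"
```

```text
t 3.95 pos [537.1 -65.8 205.8] phi -15.39 j7 -0.4 F [-0.5 -1.1 -1.4] w 0.454 | turn/row z -0.19
0 [-1.4  3.4 -0.2]
```

>>> step_arm:
  series:
    - {"gripper":1,"xyz":[-1.4,3.4,30],"angular":[0,0,0]}
    - {"gripper":1,"xyz":[0,0,35],"angular":[0,0,0]}
    - {"gripper":1,"xyz":[0,0,30],"angular":[0,0,0]}
    - {"gripper":1,"xyz":[0,0,16],"angular":[0,0,0]}
    - {"gripper":1,"xyz":[0,0,7],"angular":[0,0,0]}
    - {"gripper":1,"xyz":[0,0,0],"angular":[0,0,0]}
    - {"gripper":1,"xyz":[0,0,0],"angular":[0,0,0]}

```text
time: 4.65
tool_pos: [540.4, -69.9, 88.1]
tool_rot: [2.501, 1.899, 0.001]
ft_force: [-0.2, -0.4, -1.1]
width: 0.452
grip_force: 61.0
```

>>> step_arm:
  series:
    - {"gripper":1,"xyz":[0,0,1],"angular":[0,0,0]}
    - {"gripper":1,"xyz":[0,0,0],"angular":[0,0,0]}
    - {"gripper":0.25,"xyz":[0,0,0],"angular":[0,0,0]}
    - {"gripper":0.25,"xyz":[0,0,0],"angular":[0,0,0]}
    - {"gripper":0.25,"xyz":[0,0,0],"angular":[0,0,0]}
    - {"gripper":0.25,"xyz":[0,0,0],"angular":[0,0,0]}
    - {"gripper":0.25,"xyz":[0,0,-15],"angular":[0,0,0]}
    - {"gripper":0.25,"xyz":[0,0,-35],"angular":[0,0,0]}
    - {"gripper":0.25,"xyz":[0,0,-45],"angular":[0,0,0]}
    - {"gripper":0.25,"xyz":[0,0,-40],"angular":[0,0,0]}

```text
time: 5.65
tool_pos: [539.9, -68.5, 224.2]
tool_rot: [2.5, 1.902, 0.001]
ft_force: [0.7, -0.3, 0.3]
width: 0.751
grip_force: 0.0
```

```bash
python3 -c "
from h import *
plan([485,326,225],-9.4,10)"
```

```text
t 5.65 pos [539.9 -68.5 224.2] phi -15.47 j7 -0.38 F [ 0.7 -0.3  0.3] w 0.751 | turn/row z -0.61
0 [ 36.6 -15.8  -0.1]
1 [ 36.7 -15.4  -0.1]
2 [ 36.9 -15.   -0.1]
3 [ 37.  -14.6  -0.1]
4 [ 37.2 -14.2  -0.1]
5 [ 37.3 -13.9  -0.1]
6 [ 37.5 -13.5  -0.1]
7 [ 37.6 -13.1  -0.1]
8 [ 37.8 -12.7  -0.1]
9 [ 37.9 -12.3  -0.1]
```

>>> step_arm:
  series:
    - {"gripper":0.25,"xyz":[36.5,-16,0],"angular":[0,0,-0.6]}
    - {"gripper":0.25,"xyz":[36.5,-15.5,0],"angular":[0,0,-0.6]}
    - {"gripper":0.25,"xyz":[37,-15,0],"angular":[0,0,-0.6]}
    - {"gripper":0.25,"xyz":[37,-14.5,0],"angular":[0,0,-0.6]}
    - {"gripper":0.25,"xyz":[37,-14,0],"angular":[0,0,-0.6]}
    - {"gripper":0.25,"xyz":[37.5,-14,0],"angular":[0,0,-0.6]}
    - {"gripper":0.25,"xyz":[37.5,-13.5,0],"angular":[0,0,-0.6]}
    - {"gripper":0.25,"xyz":[37.5,-13,0],"angular":[0,0,-0.6]}
    - {"gripper":0.25,"xyz":[38,-13,0],"angular":[0,0,-0.6]}
    - {"gripper":0.25,"xyz":[38,-12.5,0],"angular":[0,0,-0.6]}
    - {"gripper":0.25,"xyz":[0,0,0],"angular":[0,0,0]}
    - {"gripper":0.25,"xyz":[0,0,0],"angular":[0,0,0]}

```text
time: 6.85
tool_pos: [484.2, 326.9, 222.1]
tool_rot: [-2.395, -2.033, -0.001]
ft_force: [0.2, -0.6, 0.8]
width: 0.749
grip_force: 0.0
```

```bash
python3 - <<'E'
from h import *
plan([485,326,225],-9.4,1)
s=state();c=camera("wrist");cv2.imwrite("pics/w3.png",c["frame"]);T=wristT(c,s)
f=c["frame"];hsv=cv2.cvtColor(f,cv2.COLOR_BGR2HSV);m=cv2.inRange(hsv,(0,0,175),(180,60,255))
for k in cv2.findContours(m,0,1)[0]:
    if cv2.contourArea(k)>400:
        r0=cv2.minAreaRect(k);P=ray(c,k[:,0],112,T)[:,:2].astype(np.float32);print(r0,cv2.minAreaRect(P))
E
```

```text
t 6.85 pos [484.2 326.9 222.1] phi -9.36 j7 -1.06 F [ 0.2 -0.6  0.8] w 0.749 | turn/row z 0.04
0 [-0.8  0.9 -2.9]
((321.0, 182.5), (43.0, 32.0), 90.0) ((488.66204833984375, 338.72186279296875), (32.68385696411133, 23.595876693725586), 80.68025207519531)
```

View pics/w3.png

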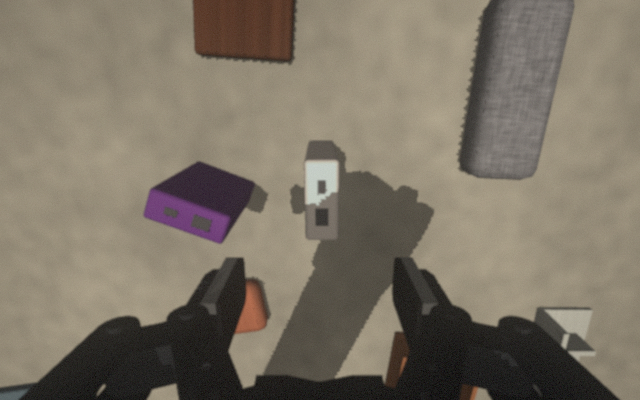

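The wrist view shows the white bank's top face centred at (321.5,200), spanning columns 305–338, aligned with the fingers. The purple look-alike is clear on the left. I'll descend and grip.

>>> step_arm:
  series:
    - {"gripper":0.4,"xyz":[-0.8,2,25],"angular":[0,0,0]}
    - {"gripper":0.4,"xyz":[0,0,35],"angular":[0,0,0]}
    - {"gripper":0.4,"xyz":[0,0,35],"angular":[0,0,0]}
    - {"gripper":0.4,"xyz":[0,0,32],"angular":[0,0,0]}
    - {"gripper":0.4,"xyz":[0,0,20],"angular":[0,0,0]}
    - {"gripper":0.4,"xyz":[0,0,0],"angular":[0,0,0]}
    - {"gripper":1,"xyz":[0,0,0],"angular":[0,0,0]}
    - {"gripper":1,"xyz":[0,0,0],"angular":[0,0,0]}
    - {"gripper":1,"xyz":[0,0,0],"angular":[0,0,0]}
    - {"gripper":1,"xyz":[0,0,0],"angular":[0,0,0]}
    - {"gripper":1,"xyz":[0,0,0],"angular":[0,0,0]}

```text
time: 8.0
tool_pos: [487.8, 325.0, 76.0]
tool_rot: [2.397, 2.029, 0.004]
ft_force: [-0.1, -1.7, 7.9]
width: 0.298
grip_force: 60.1
```

```bash
python3 -c "
from h import *
a=np.radians(-15.2);t=np.array([557,-6])+64*np.array([-np.sin(a),np.cos(a)]);print(t)
plan([*t,225],-15.2,8)"
```

```text
[573.78010743  55.76105565]
t 8.0 pos [487.8 325.   76. ] phi -9.52 j7 -1.16 F [-0.1 -1.7  7.9] w 0.298 | turn/row z 0.71
0 [-31.4  16.2 -18.6]
1 [-31.2  16.6 -18.6]
2 [-31.   16.9 -18.6]
3 [-30.8  17.3 -18.6]
4 [-30.6  17.7 -18.6]
5 [-30.4  18.1 -18.6]
6 [-30.1  18.5 -18.6]
7 [-29.9  18.8 -18.6]
```

>>> step_arm:
  series:
    - {"gripper":1,"xyz":[0,0,-35],"angular":[0,0,0]}
    - {"gripper":1,"xyz":[0,0,-40],"angular":[0,0,0]}
    - {"gripper":1,"xyz":[-31.5,16,-30],"angular":[0,0,0.7]}
    - {"gripper":1,"xyz":[-31,16.5,0],"angular":[0,0,0.7]}
    - {"gripper":1,"xyz":[-31,17,0],"angular":[0,0,0.7]}
    - {"gripper":1,"xyz":[-31,17.5,0],"angular":[0,0,0.7]}
    - {"gripper":1,"xyz":[-30.5,17.5,0],"angular":[0,0,0.7]}
    - {"gripper":1,"xyz":[-30.5,18,0],"angular":[0,0,0.7]}
    - {"gripper":1,"xyz":[-30,18.5,0],"angular":[0,0,0.7]}
    - {"gripper":1,"xyz":[-30,19,0],"angular":[0,0,0.7]}
    - {"gripper":1,"xyz":[0,0,0],"angular":[0,0,0]}
    - {"gripper":1,"xyz":[0,0,0],"angular":[0,0,0]}

```text
time: 9.2
tool_pos: [572.7, 54.6, 179.4]
tool_rot: [-2.496, -1.908, 0.0]
ft_force: [-0.6, 1.8, -2.1]
width: 0.296
grip_force: 59.9
```

```bash
python3 - <<'E'
from h import *
plan([573.8,55.8,180],-15.2,1)
s=state();c=camera("wrist");T=wristT(c,s);cv2.imwrite("pics/w4.png",c["frame"])
t=camera("top");g=t["frame"];hs=cv2.cvtColor(g,cv2.COLOR_BGR2HSV)
x=cv2.resize(c["frame"],(480,300));y=cv2.resize(g[125:235,280:400],(320,293));y=cv2.copyMakeBorder(y,0,7,0,0,0)
cv2.imwrite("pics/m4.png",np.hstack([x,y]))
E
```

```text
t 9.2 pos [572.7  54.6 179.4] phi -15.21 j7 -0.66 F [-0.6  1.8 -2.1] w 0.296 | turn/row z -0.01
0 [ 1.4  0.7 -0.6]
```

View pics/m4.png

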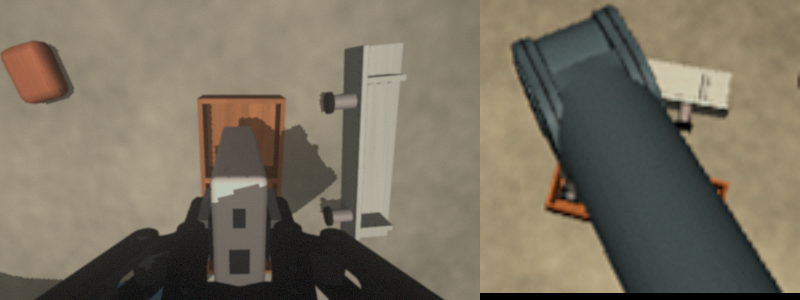

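The wrist view shows the bank above the left cell, the caddy's left end corners at about (263,129) and (380,129), and the buffer tips near (430,135) and (430,287) in full-size pixels. I'll measure those.

```bash
python3 - <<'E'
from h import *
s=state();c=camera("wrist");T=wristT(c,s);f=c["frame"]
hsv=cv2.cvtColor(f,cv2.COLOR_BGR2HSV);m=cv2.inRange(hsv,(0,110,50),(18,255,255));m[:,:200]=0;m[240:]=0
k=max(cv2.findContours(m,0,1)[0],key=cv2.contourArea)[:,0]
r=cv2.minAreaRect(ray(c,k,45,T)[:,:2].astype(np.float32));B=cv2.boxPoints(r);print(r[1:],B.round(1))
e=sorted(B,key=lambda p:-p[1])[:2];e=(e[0]+e[1])/2;d=np.radians(r[2])
print("left end mid",e,"centre by yaw -15.2",e-111*np.array([.262,.965]))
g=cv2.cvtColor(f,cv2.COLOR_BGR2GRAY);b=(g<50).astype(np.uint8)*255
n,_,st,ce=cv2.connectedComponentsWithStats(b[100:310,420:460])
for i in range(1,n):
  if st[i,4]>60:print("tip",st[i]+np.array([420,100,0,0,0]),ray(c,[st[i,0]+420,st[i,1]+100+st[i,3]/2],32,T))
E
```

```text
((91.40315246582031, 91.111328125), 74.96109771728516) [[521.1  26.2]
 [609.    2.5]
 [632.8  90.8]
 [544.8 114.4]]
left end mid [588.7644  102.62101] centre by yaw -15.2 [559.6824043   -4.49399017]
tip [433 128  12  26 188] [[672.95392518  69.58858226  32.        ]]
tip [428 278  32  32 350] [[644.9523851  -70.58098008  32.        ]]
```

>>> step_arm:
  series:
    - {"gripper":1,"xyz":[2.9,2.3,20],"angular":[0,0,0]}
    - {"gripper":1,"xyz":[0,0,30],"angular":[0,0,0]}
    - {"gripper":1,"xyz":[0,0,28],"angular":[0,0,0]}
    - {"gripper":1,"xyz":[0,0,13],"angular":[0,0,0]}
    - {"gripper":1,"xyz":[0,0,5],"angular":[0,0,0]}
    - {"gripper":1,"xyz":[0,0,1.5],"angular":[0,0,0]}
    - {"gripper":1,"xyz":[0,0,0],"angular":[0,0,0]}

```text
time: 10.05
tool_pos: [576.6, 58.2, 82.8]
tool_rot: [2.493, 1.91, 0.002]
ft_force: [0.3, -0.3, -2.5]
width: 0.294
grip_force: 59.9
```

>>> step_arm:
  series:
    - {"gripper":1,"xyz":[0,0,1.5],"angular":[0,0,0]}
    - {"gripper":1,"xyz":[0,0,0.5],"angular":[0,0,0]}
    - {"gripper":1,"xyz":[0,0,0],"angular":[0,0,0]}

```text
time: 10.35
tool_pos: [576.6, 57.9, 81.0]
tool_rot: [2.493, 1.91, 0.002]
ft_force: [-1.7, -0.9, 5.6]
width: 0.292
grip_force: 60.9
```

>>> step_arm:
  series:
    - {"gripper":0.4,"xyz":[0,0,0],"angular":[0,0,0]}
    - {"gripper":0.4,"xyz":[0,0,0],"angular":[0,0,0]}
    - {"gripper":0.4,"xyz":[0,0,0],"angular":[0,0,0]}
    - {"gripper":0.4,"xyz":[0,0,0],"angular":[0,0,0]}
    - {"gripper":0.4,"xyz":[0,0,-20],"angular":[0,0,0]}
    - {"gripper":0.4,"xyz":[0,0,-40],"angular":[0,0,0]}
    - {"gripper":0.4,"xyz":[0,0,-40],"angular":[0,0,0]}
    - {"gripper":0.4,"xyz":[-25,0,-25],"angular":[0,0,0]}
    - {"gripper":0.4,"xyz":[-39,0,0],"angular":[0,0,0]}
    - {"gripper":0.4,"xyz":[0,0,0],"angular":[0,0,0]}
    - {"gripper":0.4,"xyz":[0,0,0],"angular":[0,0,0]}

```text
time: 11.45
tool_pos: [558.8, -5.2, 204.7]
tool_rot: [2.496, 1.907, -0.001]
ft_force: [-0.2, 0.7, -1.0]
width: 0.6
grip_force: 0.0
```

```bash
python3 - <<'E'
from h import *
plan([559,-5,200],-15.2,1)
s=state();c=camera("wrist");T=wristT(c,s);cv2.imwrite("pics/w5.png",c["frame"]);np.save("T5.npy",T)
E
```

```text
t 11.45 pos [558.8  -5.2 204.7] phi -15.23 j7 -0.54 F [-0.2  0.7 -1. ] w 0.6 | turn/row z -0.03
0 [0.3 0.1 4.7]
```

View pics/w5.png

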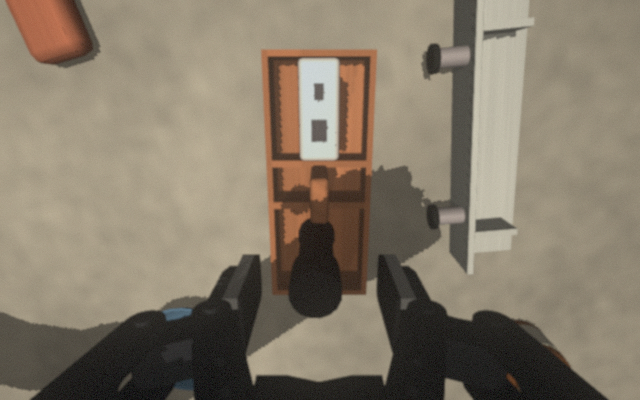

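Both items stand upright in their cells: the bank at (319,110) and the flashlight at (317,265). The caddy spans (262,50) to (366,293), and the buffer tips are near (427,60) and (428,216). Next I'll measure the caddy yaw, the bracket yaw, and the offset between them.

```bash
python3 - <<'E'
from h import *
s=state();c=camera("wrist");T=wristT(c,s);f=c["frame"]
g=cv2.GaussianBlur(cv2.cvtColor(f,cv2.COLOR_BGR2GRAY),(3,3),0).astype(int)
print([int(v) for v in g[130,440:530:3]])
def edge(lo,hi,sgn,rows):
    pts=[]
    for v in rows:
        d=np.diff(g[v,lo:hi])*sgn;pts.append((lo+np.argmax(d)+.5,v))
    return np.array(pts,float)
def fit(P,z,n):
    W=ray(c,P,z,T)[:,:2].astype(np.float32);l=cv2.fitLine(W,cv2.DIST_HUBER,0,.01,.01).ravel()
    if l[1]<0:l[:2]*=-1
    print(n,"yaw",np.degrees(np.arctan2(-l[0],l[1])).round(2),"pt",l[2:].round(1));return l
fit(edge(462,490,1,[*range(75,200,3)]),50,"plate top front")
hsv=cv2.cvtColor(f,cv2.COLOR_BGR2HSV);m=cv2.inRange(hsv,(0,90,40),(20,255,255));m[:,:200]=0
L=[];Rr=[]
for v in range(60,240,4):
    x=np.flatnonzero(m[v,240:400])+240;L.append((x[0],v));Rr.append((x[-1]+1,v))
l=fit(np.array(L,float),45,"caddy -x");r=fit(np.array(Rr,float),45,"caddy +x")
b=(g<50).astype(np.uint8)
n,lab,st,ce=cv2.connectedComponentsWithStats(b[30:245,415:460])
for i in range(1,n):
  if st[i,4]>60:print("tip",st[i]+np.array([415,30,0,0,0]),ray(c,[[st[i,0]+415,st[i,1]+30+st[i,3]/2-1]],32,T))
print("left end",ray(c,[[262,50],[377,50]],45,T).mean(0),"right",ray(c,[[272,293],[366,293]],45,T).mean(0))
print("handle",ray(c,[319,191],95,T))
E
```

```text
[147, 145, 145, 143, 96, 79, 79, 80, 78, 81, 79, 159, 194, 185, 186, 186, 182, 182, 184, 187, 188, 185, 184, 184, 183, 185, 178, 146, 142, 144]
plate top front yaw -9.94 pt [692.6  -3.1]
caddy -x yaw -15.13 pt [519.6  21.5]
caddy +x yaw -15.05 pt [612.   11.5]
tip [428  48   8  27 134] [[673.57594419  70.2601815   32.        ]]
tip [428 208   9  22 149] [[649.85508045 -67.53457476  32.        ]]
left end [588.21046243 100.21105693  45.        ] right [ 530.90992205 -111.29056985   45.        ]
handle [[561.42019427   2.11896598  95.        ]]
```

>>> step_arm:
  series:
    - {"gripper":0.4,"xyz":[0,1,35],"angular":[0,0,0]}
    - {"gripper":0.4,"xyz":[0,0,40],"angular":[0,0,0]}
    - {"gripper":0.4,"xyz":[0,0,37],"angular":[0,0,0]}
    - {"gripper":0.4,"xyz":[0,0,22],"angular":[0,0,0]}
    - {"gripper":0.4,"xyz":[0,0,13],"angular":[0,0,0]}
    - {"gripper":0.4,"xyz":[0,0,0],"angular":[0,0,0]}
    - {"gripper":1,"xyz":[0,0,0],"angular":[0,0,0]}
    - {"gripper":1,"xyz":[0,0,0],"angular":[0,0,0]}
    - {"gripper":1,"xyz":[0,0,0],"angular":[0,0,0]}
    - {"gripper":1,"xyz":[0,0,0],"angular":[0,0,0]}
    - {"gripper":1,"xyz":[0,0,0],"angular":[0,0,0]}
    - {"gripper":1,"xyz":[0,0,0],"angular":[0,0,0]}

```text
time: 12.75
tool_pos: [560.8, -4.1, 59.2]
tool_rot: [2.493, 1.91, 0.002]
ft_force: [-0.9, 1.0, 6.8]
width: 0.154
grip_force: 60.4
```

```bash
python3 -c "
from h import *
plan([559+50,-5.5+13.5,57],-9.9,12)"
```

```text
t 12.75 pos [560.8  -4.1  59.2] phi -15.09 j7 -0.64 F [-0.9  1.   6.8] w 0.154 | turn/row z -0.43
0 [2.  3.6 0.2]
1 [2.  3.6 0.2]
2 [2.  3.6 0.2]
3 [1.9 3.7 0.2]
4 [1.9 3.7 0.2]
5 [1.9 3.7 0.2]
6 [1.9 3.7 0.2]
7 [1.8 3.7 0.2]
8 [1.8 3.7 0.2]
9 [1.8 3.7 0.2]
10 [1.7 3.8 0.2]
11 [1.7 3.8 0.2]
```

>>> step_arm:
  series:
    - {"gripper":1,"xyz":[2,3.6,-0.5],"angular":[0,0,-0.43]}
    - {"gripper":1,"xyz":[2,3.6,0],"angular":[0,0,-0.43]}
    - {"gripper":1,"xyz":[2,3.6,0],"angular":[0,0,-0.43]}
    - {"gripper":1,"xyz":[2,3.7,0],"angular":[0,0,-0.43]}
    - {"gripper":1,"xyz":[1.9,3.7,0],"angular":[0,0,-0.43]}
    - {"gripper":1,"xyz":[1.9,3.7,0],"angular":[0,0,-0.43]}
    - {"gripper":1,"xyz":[1.9,3.7,0],"angular":[0,0,-0.43]}
    - {"gripper":1,"xyz":[1.8,3.7,0],"angular":[0,0,-0.43]}
    - {"gripper":1,"xyz":[1.8,3.7,0],"angular":[0,0,-0.43]}
    - {"gripper":1,"xyz":[1.8,3.7,0],"angular":[0,0,-0.43]}
    - {"gripper":1,"xyz":[1.7,3.8,0],"angular":[0,0,-0.43]}
    - {"gripper":1,"xyz":[1.7,3.8,0],"angular":[0,0,-0.43]}

```text
time: 13.95
tool_pos: [606.6, 6.4, 59.3]
tool_rot: [-2.406, -2.019, 0.006]
ft_force: [-9.3, -3.1, 12.7]
width: 0.156
grip_force: 61.5
```

```bash
python3 - <<'E'
from h import *
plan([609,8,58],-9.9,1)
s=state();c=camera("wrist");T=wristT(c,s);f=c["frame"]
t=camera("top");sd=camera("side")
x=cv2.resize(f,(480,300));y=cv2.resize(sd["frame"][120:245,220:353],(320,300))
cv2.imwrite("pics/m6.png",np.hstack([x,y]))
E
```

```text
t 13.95 pos [606.6   6.4  59.3] phi -10.0 j7 -0.56 F [-9.3 -3.1 12.7] w 0.156 | turn/row z -0.1
0 [2.  2.1 1.3]
```

View pics/m6.png

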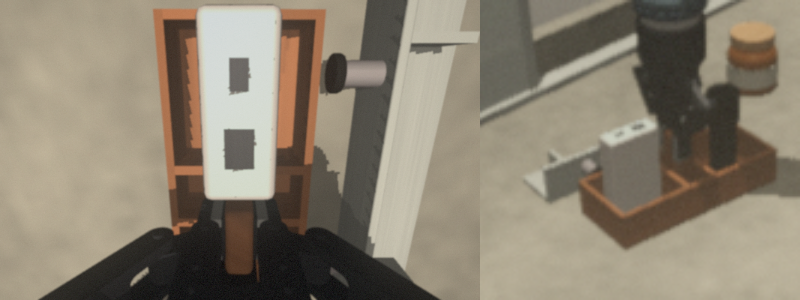

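The wrist view shows the gripped handle at (240,235) and the caddy's left end at the top, with the left buffer tip (337,72) a few mm ahead of the rim. In the side view, both items stand and the caddy is flat. The down-load is 12.7 N, so I'll ease it and measure squareness.

>>> step_arm:
  series:
    - {"gripper":1,"xyz":[0,0,-1],"angular":[0,0,0]}
    - {"gripper":1,"xyz":[0,0,0],"angular":[0,0,0]}
    - {"gripper":1,"xyz":[0,0,0],"angular":[0,0,0]}

```text
time: 14.4
tool_pos: [607.8, 7.3, 59.2]
tool_rot: [-2.406, -2.02, 0.002]
ft_force: [-1.4, -2.3, -0.8]
width: 0.159
grip_force: 59.5
```

```bash
cat > m.py <<'E'
from h import *
s=state();c=camera("wrist");T=wristT(c,s);f=c["frame"]
print("F",s["ft_force"].round(1),"pos",s["tool_pos"].round(1),"phi",round(phi(),2),"trq",s["wrist_torque"].round(2))
g=cv2.GaussianBlur(cv2.cvtColor(f,cv2.COLOR_BGR2GRAY),(3,3),0).astype(int)
def fit(P,z,n):
    W=ray(c,P,z,T)[:,:2].astype(np.float32);l=cv2.fitLine(W,cv2.DIST_HUBER,0,.01,.01).ravel()
    if l[1]<0:l[:2]*=-1
    print(n,"yaw",np.degrees(np.arctan2(-l[0],l[1])).round(2),"pt",l[2:].round(1));return l
hsv=cv2.cvtColor(f,cv2.COLOR_BGR2HSV);m=cv2.inRange(hsv,(0,90,40),(20,255,255))
A=[];B=[]
for v in range(30,200,4):
    x=np.flatnonzero(m[v,150:460])+150
    A.append((x[0],v));B.append((x[-1]+1,v))
a=fit(np.array(A,float),45,"-x rim");b=fit(np.array(B,float),45,"+x rim")
top=[]
for u in list(range(215,258,3))+list(range(385,425,3)):
    y=np.flatnonzero(m[:60,u])
    if len(y):top.append((u,y[0]))
E_=ray(c,np.array(top,float),45,T)[:,:2];print("left end",E_.mean(0).round(1),"rows",top[0],top[-1])
P=[]
for v in range(140,330,4):
    d=np.diff(g[v,480:560]);i=np.argmax(d)
    if d[i]>15:P.append((480.5+i,v))
p=fit(np.array(P,float),50,"plate top")
n=np.array([b[1],-b[0]]);o=s["tool_pos"][:2]
print("TCP to -x rim",(o-a[2:])@n,"TCP to +x rim",(b[2:]-o)@n,"rim to plate",(p[2:]-b[2:])@n,"left end ahead of TCP",(E_.mean(0)-o)@b[:2])
mid=(p[2:]-o)@np.array([p[1],-p[0]]);ey=np.radians(-9.9);print("TCP in bracket frame",(o-np.array([692,-3.9]))@np.array([[np.cos(ey),-np.sin(ey)],[np.sin(ey),np.cos(ey)]]), "by plate x",-mid)
bb=(g<50).astype(np.uint8)
k,lab,st,ce=cv2.connectedComponentsWithStats(bb[40:160,415:480])
for i in range(1,k):
  if st[i,4]>100:
    q=ray(c,[[st[i,0]+415,st[i,1]+40+st[i,3]/2]],32,T)[0,:2];print("tip",st[i]+np.array([415,40,0,0,0]),q,"y from TCP",(q-o)@b[:2])
E
python3 m.py
```

```text
F [-1.4 -2.3 -0.8] pos [607.8   7.3  59.2] phi -9.96 trq [-0.33  0.4   0.02]
-x rim yaw -9.91 pt [575.   80.7]
+x rim yaw -9.9 pt [666.5  71.1]
left end [626.4 112.6] rows (215, np.int64(12)) (424, np.int64(12))
plate top yaw -9.77 pt [694.2   6.5]
TCP to -x rim 44.955359596173714 TCP to +x rim 46.848360575513986 rim to plate 38.39151 left end ahead of TCP 106.87086558863271
TCP in bracket frame [-84.85519997  -3.42228548] by plate x -85.27261299506777
tip [432  76  25  49 753] [672.59826568  69.86406807] y from TCP 72.75467620567652
```

```bash
python3 - <<'E'
from h import *
s=state();c=camera("wrist");T=wristT(c,s);f=c["frame"];g=cv2.cvtColor(f,cv2.COLOR_BGR2GRAY)
print("end col230",f[0:26:2,232].tolist());print("end col400",g[0:30,405].tolist())
for u in(440,448,456,470,485,495):print(u,g[64:136:2,u].tolist())
E
```

```text
end col230 [[132, 155, 164], [131, 151, 160], [129, 148, 159], [131, 153, 165], [130, 155, 164], [131, 151, 163], [106, 136, 180], [84, 122, 188], [83, 121, 186], [82, 123, 186], [88, 127, 190], [84, 124, 188], [85, 124, 187]]
end col400 [161, 163, 161, 164, 163, 162, 168, 165, 163, 165, 160, 157, 146, 131, 129, 127, 130, 128, 127, 129, 126, 129, 126, 129, 126, 119, 92, 65, 56, 57]
440 [157, 157, 157, 161, 157, 115, 55, 43, 44, 39, 46, 38, 42, 42, 46, 39, 36, 44, 41, 42, 47, 46, 49, 39, 40, 38, 42, 41, 46, 42, 43, 71, 147, 161, 160, 163]
448 [155, 155, 157, 156, 148, 78, 46, 46, 48, 45, 52, 56, 48, 48, 50, 52, 53, 53, 53, 55, 47, 54, 48, 48, 50, 51, 46, 48, 55, 53, 49, 105, 154, 159, 158, 159]
456 [154, 156, 154, 154, 152, 152, 116, 68, 50, 46, 42, 47, 48, 52, 46, 54, 49, 54, 50, 52, 46, 50, 55, 56, 63, 72, 81, 80, 89, 140, 160, 157, 160, 154, 157, 154]
470 [158, 156, 156, 158, 155, 154, 154, 153, 153, 130, 110, 118, 130, 140, 144, 153, 160, 166, 161, 158, 159, 155, 145, 140, 130, 120, 105, 83, 107, 126, 144, 140, 135, 123, 113, 108]
485 [75, 73, 72, 72, 73, 75, 77, 73, 75, 76, 104, 120, 134, 139, 148, 152, 158, 162, 160, 158, 157, 154, 146, 142, 133, 122, 106, 77, 69, 74, 78, 74, 81, 79, 77, 75]
495 [74, 75, 79, 78, 77, 76, 76, 78, 79, 79, 105, 120, 133, 139, 147, 155, 161, 161, 161, 160, 157, 153, 149, 139, 132, 122, 103, 84, 80, 76, 76, 78, 77, 79, 76, 78]
```

Relative to the buffers, the caddy sits about 6 mm to -y and is square (-9.9°). I'll slide it +y and re-measure.

>>> step_arm:
  series:
    - {"gripper":1,"xyz":[1.5,0,0],"angular":[0,0,0]}
    - {"gripper":1,"xyz":[2,0,0],"angular":[0,0,0]}
    - {"gripper":1,"xyz":[2,0,0],"angular":[0,0,0]}
    - {"gripper":1,"xyz":[0.8,0,0],"angular":[0,0,0]}
    - {"gripper":1,"xyz":[0,0,0],"angular":[0,0,0]}
    - {"gripper":1,"xyz":[0,0,0],"angular":[0,0,0]}

```text
time: 15.1
tool_pos: [609.6, 14.9, 59.2]
tool_rot: [-2.405, -2.021, -0.002]
ft_force: [1.3, 0.1, -4.9]
width: 0.155
grip_force: 58.8
```

```bash
python3 m.py
```

```text
F [ 1.3  0.1 -4.9] pos [609.6  14.9  59.2] phi -9.9 trq [ 0.02 -0.21 -0.04]
-x rim yaw -9.77 pt [576.7  88.2]
+x rim yaw -9.76 pt [669.1  84.2]
left end [628.1 120. ] rows (215, np.int64(12)) (424, np.int64(13))
plate top yaw -9.65 pt [695.9  15.9]
TCP to -x rim 44.864148397335484 TCP to +x rim 46.93483857603782 rim to plate 37.9432 left end ahead of TCP 106.80220103857543
TCP in bracket frame [-84.42612717   4.30292281] by plate x -84.90901785376725
tip [429  94  25  48 707] [672.37815797  69.83921981] y from TCP 64.83924005777344
```

>>> step_arm:
  series:
    - {"gripper":1,"xyz":[-0.7,1,0.3],"angular":[0,0,0]}
    - {"gripper":1,"xyz":[-0.6,2,0.3],"angular":[0,0,0]}
    - {"gripper":1,"xyz":[0,2,0],"angular":[0,0,0]}
    - {"gripper":1,"xyz":[0,2,0],"angular":[0,0,0]}
    - {"gripper":1,"xyz":[0,2,0],"angular":[0,0,0]}
    - {"gripper":1,"xyz":[0,1.5,0],"angular":[0,0,0]}
    - {"gripper":1,"xyz":[0,1.5,0],"angular":[0,0,0]}
    - {"gripper":1,"xyz":[0,1.5,0],"angular":[0,0,0]}
    - {"gripper":1,"xyz":[0,1,0],"angular":[0,0,0]}
    - {"gripper":1,"xyz":[0,0,0],"angular":[0,0,0]}
    - {"gripper":1,"xyz":[0,0,0],"angular":[0,0,0]}

```text
time: 16.25
tool_pos: [620.5, 11.9, 59.5]
tool_rot: [-2.401, -2.019, 0.006]
ft_force: [-11.5, 2.0, 13.3]
width: 0.161
grip_force: 61.5
```

```bash
python3 m.py; python3 -c "
from h import *
print(R.from_rotvec(state()['tool_rot']).as_matrix()[:,2])"
```

```text
F [-11.5   2.   13.3] pos [620.5  11.9  59.5] phi -9.87 trq [ 0.54  2.51 -0.06]
-x rim yaw -9.78 pt [587.2  85.3]
+x rim yaw -9.82 pt [678.1  71.6]
left end [638.9 117.3] rows (215, np.int64(12)) (424, np.int64(12))
plate top yaw -1.72 pt [699.9  23.8]
TCP to -x rim 45.331011965976906 TCP to +x rim 46.62892016171636 rim to plate 29.60365 left end ahead of TCP 106.98083930831224
TCP in bracket frame [-73.16513454   3.28001574] by plate x -79.02830687809693
[-5.78629818e-03  6.56880114e-04 -9.99983043e-01]
```

>>> step_arm:
  series:
    - {"gripper":1,"xyz":[0,0,-0.7],"angular":[0,0,0]}
    - {"gripper":1,"xyz":[0,1,0],"angular":[0,0,0]}
    - {"gripper":1,"xyz":[0,1.5,0],"angular":[0,0,0]}
    - {"gripper":1,"xyz":[0,1.5,0],"angular":[0,0,0]}
    - {"gripper":1,"xyz":[0,1.5,0],"angular":[0,0,0]}
    - {"gripper":1,"xyz":[0,1.5,0],"angular":[0,0,0]}
    - {"gripper":1,"xyz":[0,1,0],"angular":[0,0,0]}
    - {"gripper":1,"xyz":[0,0,0],"angular":[0,0,0]}
    - {"gripper":1,"xyz":[0,0,0],"angular":[0,0,0]}

```text
time: 17.2
tool_pos: [626.2, 10.9, 59.7]
tool_rot: [-2.399, -2.018, 0.012]
ft_force: [-16.9, 2.4, 14.4]
width: 0.157
grip_force: 61.9
```

```bash
sed -i 's/range(140,330,4)/range(100,320,4)/; s/g\[v,480:560\]/g[v,455:520]/; s/480.5+i/455.5+i/' m.py; python3 m.py; python3 -c "
from h import *
print(R.from_rotvec(state()['tool_rot']).as_matrix()[:,2])
g=cv2.cvtColor(camera('wrist')['frame'],cv2.COLOR_BGR2GRAY)
for v in(60,100,160,220):print(g[v,400:560:4].tolist())"
```

```text
F [-16.9   2.4  14.4] pos [626.2  10.9  59.7] phi -9.86 trq [ 0.73  3.59 -0.03]
-x rim yaw -9.79 pt [592.7  84.2]
+x rim yaw -9.67 pt [684.4  74.2]
left end [644.5 116.3] rows (215, np.int64(12)) (424, np.int64(12))
plate top yaw -4.34 pt [700.4  31.8]
TCP to -x rim 45.4171893584761 TCP to +x rim 46.67476490579201 rim to plate 22.890436 left end ahead of TCP 106.99499807496335
TCP in bracket frame [-67.33084183   3.23295145] by plate x -72.33770626285077
[-1.00544328e-02  5.38285207e-04 -9.99949308e-01]
[63, 55, 57, 59, 62, 120, 116, 123, 145, 144, 149, 145, 95, 69, 70, 75, 76, 72, 78, 77, 78, 73, 143, 186, 185, 175, 182, 182, 181, 178, 177, 184, 182, 178, 180, 179, 178, 178, 177, 176]
[59, 60, 59, 59, 118, 121, 119, 45, 49, 71, 102, 99, 103, 102, 101, 104, 100, 94, 76, 68, 72, 173, 188, 181, 179, 179, 185, 183, 179, 179, 178, 181, 178, 180, 178, 177, 180, 178, 177, 180]
[61, 58, 61, 120, 120, 128, 148, 147, 147, 137, 73, 72, 74, 72, 78, 76, 76, 77, 77, 179, 187, 186, 178, 185, 182, 178, 174, 180, 183, 183, 184, 181, 175, 181, 178, 180, 178, 178, 173, 142]
[57, 62, 115, 80, 78, 79, 81, 75, 71, 68, 64, 65, 63, 73, 80, 72, 73, 180, 189, 187, 178, 184, 179, 178, 177, 178, 184, 181, 183, 182, 177, 177, 176, 183, 179, 173, 140, 140, 142, 142]
```

>>> step_arm:
  series:
    - {"gripper":1,"xyz":[0,0,0],"angular":[-0.3,0,0]}
    - {"gripper":1,"xyz":[0,0,0],"angular":[-0.3,0,0]}
    - {"gripper":1,"xyz":[0,0,0],"angular":[0,0,0]}
    - {"gripper":1,"xyz":[0,0,0],"angular":[0,0,0]}

```text
time: 17.7
tool_pos: [625.7, 11.0, 59.3]
tool_rot: [2.404, 2.022, -0.002]
ft_force: [-17.9, 2.7, 13.5]
width: 0.154
grip_force: 61.5
```

```bash
python3 -c "
from h import *
s=state();print(R.from_rotvec(s['tool_rot']).as_matrix()[:,2],s['wrist_torque'],s['tool_pos'],s['ft_force'])"
```

```text
[-6.50322154e-04 -1.24017844e-03 -9.99999020e-01] [ 0.83265908  3.72195729 -0.01665468] [625.72805934  10.9501993   59.29796207] [-17.88928153   2.69599794  13.49486868]
```

>>> step_arm:
  series:
    - {"gripper":1,"xyz":[0,0,-0.4],"angular":[0,0,0]}
    - {"gripper":1,"xyz":[0,0,-0.4],"angular":[0,0,0]}
    - {"gripper":1,"xyz":[0,0,0],"angular":[0,0,0]}
    - {"gripper":1,"xyz":[0,0,0],"angular":[0,0,0]}

```text
time: 18.1
tool_pos: [626.4, 10.8, 59.3]
tool_rot: [2.403, 2.022, -0.0]
ft_force: [-12.7, 3.8, 4.1]
width: 0.156
grip_force: 60.5
```

```bash
python3 -c "
from h import *
s=state();print(R.from_rotvec(s['tool_rot']).as_matrix()[:,2],s['wrist_torque'],s['tool_pos'],s['ft_force'])"; python3 m.py
```

```text
[ 5.90371058e-04 -9.08962590e-04 -9.99999413e-01] [0.81005468 2.75978157 0.00586848] [626.35259632  10.79110598  59.32950757] [-12.70361508   3.76635364   4.09872073]
F [-12.7   3.8   4.1] pos [626.4  10.8  59.3] phi -9.85 trq [0.81 2.76 0.01]
-x rim yaw -9.82 pt [593.1  84.2]
+x rim yaw -9.68 pt [682.4  60.9]
left end [644.8 116.1] rows (215, np.int64(12)) (424, np.int64(12))
plate top yaw -4.69 pt [700.1  30. ]
TCP to -x rim 45.09986987677999 TCP to +x rim 46.7841969911946 rim to plate 22.696898 left end ahead of TCP 106.93918726264064
TCP in bracket frame [-67.19569823   3.18564646] by plate x -71.93892506571822
```

>>> step_arm:
  series:
    - {"gripper":1,"xyz":[0,1,-0.2],"angular":[0,0,0]}
    - {"gripper":1,"xyz":[0,1,-0.2],"angular":[-0.1,0,0]}
    - {"gripper":1,"xyz":[0,1,0],"angular":[0,0,0]}
    - {"gripper":1,"xyz":[0,0.5,0],"angular":[0,0,0]}
    - {"gripper":1,"xyz":[0,0,0],"angular":[0,0,0]}
    - {"gripper":1,"xyz":[0,0,0],"angular":[0,0,0]}

```text
time: 18.75
tool_pos: [628.8, 10.3, 59.3]
tool_rot: [2.403, 2.022, -0.001]
ft_force: [-14.2, 2.5, 4.0]
width: 0.155
grip_force: 60.4
```

```bash
python3 -c "
from h import *
s=state();print(R.from_rotvec(s['tool_rot']).as_matrix()[:,2],s['wrist_torque'],s['tool_pos'],s['ft_force'])"; python3 m.py
```

```text
[ 2.76255859e-04 -1.18475074e-03 -9.99999260e-01] [0.8836662  3.15034896 0.02548402] [628.82988334  10.33261164  59.32835144] [-14.22656983   2.53231769   4.00573916]
F [-14.2   2.5   4. ] pos [628.8  10.3  59.3] phi -9.85 trq [0.88 3.15 0.03]
-x rim yaw -9.69 pt [596.6  89.9]
+x rim yaw -9.77 pt [686.9  72.5]
left end [647.3 115.7] rows (215, np.int64(12)) (424, np.int64(12))
plate top yaw -4.41 pt [700.2  31.1]
TCP to -x rim 45.26167026831854 TCP to +x rim 46.640807845068366 rim to plate 20.21095 left end ahead of TCP 106.92836860462886
TCP in bracket frame [-64.67647117   3.15989714] by plate x -69.59767707462028
```

>>> step_arm:
  series:
    - {"gripper":1,"xyz":[0,0.6,-0.3],"angular":[0,0,0]}
    - {"gripper":1,"xyz":[0,0.7,0],"angular":[0,0,0]}
    - {"gripper":1,"xyz":[0,0,0],"angular":[0,0,0]}
    - {"gripper":1,"xyz":[0,0,0],"angular":[0,0,0]}
    - {"gripper":1,"xyz":[0,-0.7,0],"angular":[0,0,0]}
    - {"gripper":1,"xyz":[0,0,0],"angular":[0,0,0]}
    - {"gripper":1,"xyz":[0,0,0],"angular":[0,0,0]}

```text
time: 19.5
tool_pos: [629.8, 10.2, 59.3]
tool_rot: [2.403, 2.022, 0.0]
ft_force: [-12.1, 3.9, 0.1]
width: 0.157
grip_force: 60.0
```

```bash
python3 m.py; python3 - <<'E'
from h import *
s=state();print(R.from_rotvec(s['tool_rot']).as_matrix()[:,2])
f=camera("wrist")["frame"];sd=camera("side")["frame"];t=camera("top")["frame"]
x=cv2.resize(f,(480,300));y=cv2.resize(sd[120:245,220:353],(320,300))
cv2.imwrite("pics/m7.png",np.vstack([np.hstack([x,y]),cv2.resize(t[120:235,200:500],(800,300))]))
E
```

```text
F [-12.1   3.9   0.1] pos [629.8  10.2  59.3] phi -9.84 trq [0.86 2.7  0.01]
-x rim yaw -9.77 pt [596.5  83.5]
+x rim yaw -9.65 pt [685.8  60.3]
left end [648.2 115.5] rows (215, np.int64(12)) (424, np.int64(12))
plate top yaw -4.13 pt [700.4  30.4]
TCP to -x rim 45.08861231993619 TCP to +x rim 46.78237149376356 rim to plate 19.43257 left end ahead of TCP 106.93926883774886
TCP in bracket frame [-63.71602522   3.15674068] by plate x -68.95943111169451
[ 0.00105376 -0.00104084 -0.9999989 ]
```

View pics/m7.png

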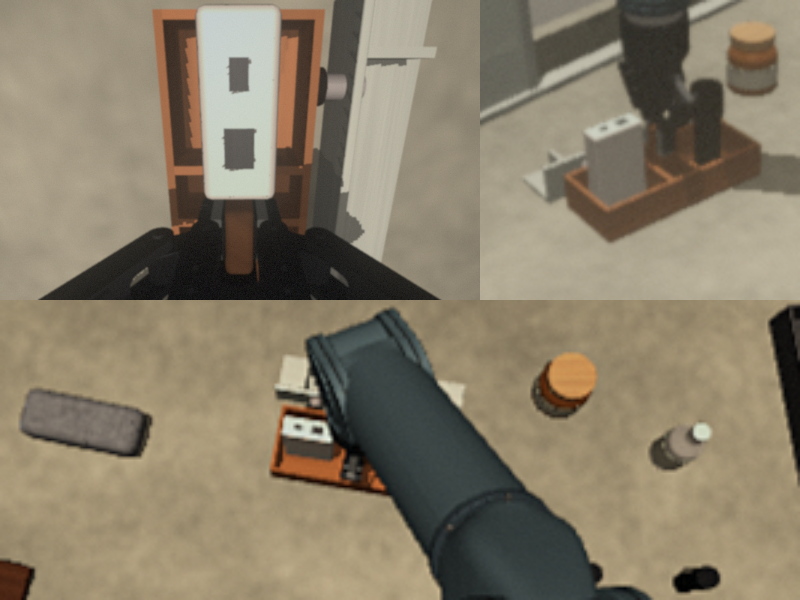

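The last view shows both items upright, the caddy against the left buffer tip (325,85), and the other things untouched. I'll do one plate check and trim the push slightly.

>>> step_arm:
  series:
    - {"gripper":1,"xyz":[0,-0.5,0],"angular":[0,0,0]}
    - {"gripper":1,"xyz":[0,0,0.1],"angular":[0,0,0]}
    - {"gripper":1,"xyz":[0,0,0],"angular":[0,0,0]}
    - {"gripper":1,"xyz":[0,0,0],"angular":[0,0,0]}
    - {"gripper":1,"xyz":[0,0,0],"angular":[0,0,0]}

```text
time: 20.2
tool_pos: [629.7, 10.2, 59.3]
tool_rot: [2.402, 2.021, 0.001]
ft_force: [-11.2, 3.1, 0.1]
width: 0.152
grip_force: 59.9
```

```bash
python3 - <<'E'
from h import *
s=state();c=camera("wrist");T=wristT(c,s);f=c["frame"];print(s["tool_pos"],s["ft_force"])
g=cv2.GaussianBlur(cv2.cvtColor(f,cv2.COLOR_BGR2GRAY),(3,3),0).astype(int)
P=[]
for v in list(range(10,90,4))+list(range(140,270,4)):
    d=g[v,440:520];i=[j for j in range(76) if d[j]<115 and d[j+4]>155]
    if i:P.append((440+i[-1]+2,v))
P=np.array(P,float);print(P[::6].tolist())
W=ray(c,P,50,T)[:,:2].astype(np.float32);l=cv2.fitLine(W,cv2.DIST_HUBER,0,.01,.01).ravel();l[:2]*=np.sign(l[1])
n=np.array([l[1],-l[0]]);print("plate yaw",np.degrees(np.arctan2(-l[0],l[1])),"TCP to plate",(l[2:]-s["tool_pos"][:2])@n,"want ~",30-12.5+46.7)
E
```

```text
[629.70340254  10.19575268  59.26131355] [-11.19138236   3.09703987   0.13836871]
[[485.0, 10.0], [482.0, 34.0], [480.0, 58.0], [477.0, 82.0], [467.0, 156.0], [464.0, 180.0], [461.0, 204.0], [458.0, 228.0], [455.0, 252.0]]
plate yaw -9.741827 TCP to plate 64.99857744907503 want ~ 64.2
```

```bash
python3 -c "
from plant import job_done
print(job_done())"
```

```text
the job is handed in; nothing more can be done
None
```

The job is handed in: the flashlight and the white power bank stand upright in the caddy, which is flat, square to the bracket and centred to within about 1–2 mm, and still held against the buffers with about 11 N (buffers in about 12 mm).

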